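# Lock the stop nut and clamp the cutter cartridge in the tile jig

## Task

Get the tile-scoring jig ready. First take the yellow-winged stop nut from its wooden block, drop it into the slot of the sloping rail at the orange line until its collar lies on the rail, and twist it a quarter turn so that it locks with its wing across the slot. Then stand the blue cutter cartridge in the jig's cradle and swing the red-handled clamp fully down so that it presses the cartridge home; leave the grey worn cartridge, the tools, the jar and the tiles where they are.

Things in the scene. Friction and masses are not known exactly. Their poses are not given: they have to be found in the camera images.
- rail: Aluminium slotted rail fixed on the jig, sloping 25 degrees down towards the far side; top face 100 mm (down the slope) x 160 mm (along the slot). Origin and axes as point slot. The nut goes in square to the face with its x along the slot, rests with its centre 12 mm above the face, and is locked by a quarter turn either way: the head bar then lies under the lips, with 2 mm of play.
- jig: Fixed tile-scoring jig: grey base plate 220 (x) x 320 (y) x 12 mm on the bench. Origin: centre of the plate's underside, on the bench. Its x points away from the robot at yaw 0, y to the left, z up. It carries the sloping rail (left half, +y) and the cradle with its clamp (right half, -y).
- slot (a point): Middle of the slot at the orange line (3 mm wide, both sides of the slot), level with the rail's top face. Axes: y along the slot, x down the slope, z square out of the face, leaning 25 degrees from vertical away from the robot (towards jig +x). 75 mm above the bench. Slot 17 mm wide, open at both ends, lips 6 mm thick, hollow below them 42 mm wide, floor 18 mm below the face.
- nut_center (a point): Centre of the loose stop nut, half-way up (27 mm above its underside, 54 mm in all); z up its axis, x along its yellow wing and its steel head bar. Wing 28 (x) x 12 (y) mm, from 7 mm below this point (on the collar) to 27 mm above it. It starts upright in the block, collar on the block's top.
- nut_block: Fixed wooden block 80 x 60 x 30 mm holding the nut in an oblong hole about 36 (x) x 18 (y) mm, 20 mm deep, at its centre. Origin: centre of its underside. The nut is drawn straight up.
- cartridge_center (a point): Centre of the loose blue cutter cartridge: upright block 36 (x) x 26 (y) x 60 mm high (foot 32 x 22 in the lowest 3 mm), with a steel wheel on each x side and a white bar on top, along x; centre 30 mm above its underside. About 70 g. It starts upright on the bench. A half turn makes no difference.
- cradle (a point): Centre of the cradle's mouth, at the top of its walls, 50 mm above the bench; axes those of the jig. Dark steel pocket 39.5 (x) x 29.5 (y) mm inside, walls 6 mm thick. The cartridge goes in upright, its x along the jig's x (either way round), and then stands on the sprung floor 26 mm below this point, its centre 4 mm above this point; pressed home it sinks 8 mm more.
- plunger (a joint): Sprung floor of the cradle: 0 = up, 0.008 m = fully down. 1.2 N starts it, 2.8 N takes it fully down.
- clamp (a joint): Hinged clamp arm: 0 = shut (level over the cartridge, at its stop); opens upward about the jig's y to 2.2 rad; upright at pi/2, beyond that leaning away from the robot. Starts between 1.85 and 2.1. Stiff hinge (0.3 N m): stays where it is left; pushing it shut takes 3 to 5 N at the handle and it then stays shut.
- clamp_hinge (a point): Clamp's hinge axis (along the jig's y), 65 mm beyond the cradle's centre (jig +x), 86 mm above the bench.
- clamp_handle (a point): Centre of the clamp's red round handle bar: 12 mm in diameter, 64 mm long along the jig's y, 108 mm from the hinge axis. Moves with the clamp. The aluminium arm is 18 mm wide and 12 mm thick; it ends 7 mm past the bar's axis. With the clamp shut, the bar lies on the robot's side of the cradle.
- old_cartridge_center (a point): Bystander: centre of a worn grey cartridge, same shape as the blue one. Leave it.
- jar: Bystander: closed jar, 60 mm across, 80 mm high. Origin under its centre.
- mallet: Bystander: rubber mallet lying on the bench, head 80 x 52 mm at the origin, handle 200 mm towards its -x.
- square: Bystander: aluminium square lying flat, 190 x 120 mm, 12 mm high. Origin in the middle of its blade.
- grout_rake: Bystander: grey grout rake lying along its x, 180 mm long, 26 mm high.
- tile1: Bystander: white tile with a blue pattern, 100 x 100 x 8 mm, flat on the bench. Origin under its centre.
- tile2: Bystander: white tile with a brick-red pattern, 100 x 100 x 8 mm, flat on the bench.
- nut: The stop nut, about 80 g; origin under its centre. From below: steel head bar 32 (x) x 14 (y) x 7 mm, lowest 3 mm narrowed to 30 x 11; round stem 11 mm across, 8 mm high; collar 34 mm across, 5 mm thick; yellow wing 34 mm high. A half turn of it makes no difference.
- cartridge: The blue cartridge's body; origin at the centre of its underside.

How it is judged:
By the outcome, as a careful person would: the job done as asked, in the order asked, and still so for the second after the job is handed in, with the robot touching nothing.
It also fails if it takes over 72 s, if anything falls off the work surface, if the arm or the gripper's body presses on something with over 40 N, if the wrist force passes 120 N, or if a joint passes its speed limit or range.

## Robot

A 6-joint arm with a two-finger parallel gripper is mounted at the origin on the work surface. World frame = base frame: x ahead of the robot, y to its left, z up, the work surface at z = 0. Lengths are in m, angles in rad, forces in N, time in s.
With the tool pointing down it reaches from about 0.325 to 0.9 m from the base axis. Payload 3.5 kg.
Tool frame: the origin (TCP) lies on the centre line of the jaws, within the pads' length; the fingertips stand 11 mm ahead of it and the grasp point (between the pads) lies 8 mm behind it; z points along the fingers, y is the line along which they close (so a half turn about z gives the same grasp; the last joint's range is limited). The gripper opens to 85 mm and grips with 20 to 120 N. Pads are 22 mm wide; open, the fingers measure 114 mm over their backs; the gripper's body (76 mm by 85 mm) begins 54 mm behind the grasp point. The pads swing forward as they close: fully open they stand 13 mm farther back than shut.
Start: joints at [-1.435, 0.276, -0.026, 1.268, 0, 1.467], TCP at [0.148, -0.607, 0.242] pointing down, gripper open.
Joint ranges: [-3.12, 3.12], [-0.85, 1.88], [-1.08, 1.24], [-1.95, 2.15], [-1.57, 1.53], [-3.14, 3.14]. Speed limits (rad/s): [2.57, 2.57, 3.14, 3.14, 3.14, 3.14].

## Interface

Orientations are given as a unit quaternion [w, x, y, z].
In Python, from station import sense, read_camera, get_calibration, ticket gives the robot as it stands. The module is installed in compiled form; this text tells all that it offers.
- The arm moves only by the tool jog_arm, never from a script. Its argument "motion" is a list that holds one entry, the list of rows, each a list of 7 numbers: the shift along the world's x, y, z as a fraction of full scale, then the turn, a rotation vector about the world's x, y, z as a fraction of full scale, then the closure, from -1 (fully open) to 1 (shut). In form: [[[tx, ty, tz, ax, ay, az, fingers], ...]]. A call has 1 to 20 rows; each row shifts and turns the commanded pose from where the row before left it; what a row does not reach is not made up. Full scale, the value 1, is 1 m for a shift and 4 degrees for a turn. A row lasts 1/12 s, in which the tool goes at most 41.7 mm and 7.16 degrees, less where a joint would pass 70% of its speed; a pose out of reach is approached as far as the arm can. A call with a number of a shift or a turn outside -1 to 1 is refused whole. A call with a gripper value outside its range is refused whole. The fingers move at their own pace and stop on an object; "force" is the grip in N (left out, the last holds). Time passes only in rows, so rows that do not move let the fingers close. It gives the time, the measured TCP pose, the force, the opening and the grip force at its end, in the units of the state.
- sense(): the state, without advancing time (a new reading comes with each control period).
- read_camera(name): name is "side" or "top"; returns (picture, depth): 400x640x3 uint8, red, green, blue; 400x640 float32, m along the optical axis (not along the pixel's ray), 0 where there is no reading.
- get_calibration(name): a dict with "camera_matrix" (3x3 intrinsics, pixels), "R" (3x3) and "t" (3): a world point X has camera coordinates R X + t. Camera axes: x right, y down, z forward; pixel columns grow to the right and rows downward; lengths in m; the calibration is good to about 2 mm. A picture is of the moment at which its call begins. get_calibration takes no time and is no camera call.
- ticket.job_done(): hands the job in; it is judged then, once.
The state is a dict: "t": time; "qpos": joint angles; "qd": joint speeds; "effort": joint torques, N m; "ee_pos": TCP position; "tool_rot": TCP orientation; "ft_force": force on the tool from outside, world axes, zero at the start; "moment": the same for the moment, N m; "grip_width": finger opening in m; "finger_force": force on a finger pad.
Only numpy, scipy, OpenCV 4.12 (cv2) and the standard library are available. Lean on these libraries where they do the work, as an engineer would, in place of code of your own. Each camera call takes 0.05 s, during which the arm holds its last target. There are 200 camera calls.

## Working session

There is one attempt and no reset: what is moved stays moved. The work goes in short steps, Python scripts to look and compute and a tool call to move; the robot and the scene stay as the last step left them, time stands still between calls to the robot, and variables do not carry over. Pictures are saved under pics/ and viewed, at most 11 in all, crops included, and the job is handed in when it is done.

Besides the shell and the picture viewer there is one more tool, called after ">>>" as name([rows], argument=value, ...), one row to a line, values as JSON. jog_arm: Moves the arm, as the interface text tells. Its arguments: {"type":"object","properties":{"motion":{"type":"array"},"force":{"type":"number"}},"required":["motion"]}

```bash
mkdir -p pics && cat > h.py <<'E'
import numpy as np, cv2
from station import sense, read_camera, get_calibration, ticket
def ray(name,px):
    c=get_calibration(name);K=np.array(c["camera_matrix"]);R=np.array(c["R"]);t=np.array(c["t"])
    p=np.atleast_2d(px).astype(float)
    d=np.c_[p,np.ones(len(p))]@np.linalg.inv(K).T@R
    return -R.T@t,d
def onplane(name,px,z):
    o,d=ray(name,px); return o+d*((z-o[2])/d[:,2])[:,None]
def cloud(name,depth):
    v,u=np.mgrid[0:400,0:640]
    o,d=ray(name,np.c_[u.ravel(),v.ravel()])
    return (o+d*depth.ravel()[:,None]).reshape(400,640,3)
def proj(name,X):
    c=get_calibration(name);K=np.array(c["camera_matrix"])
    q=(np.atleast_2d(X)@np.array(c["R"]).T+np.array(c["t"]))@K.T
    return q[:,:2]/q[:,2:]
def save(n,im): cv2.imwrite("pics/"+n,im[:,:,::-1])
E
python3 - <<'E'
from h import *
for n in("top","side"):
    im,d=read_camera(n); save(n+"0.png",im); np.savez(n+"0.npz",im=im,d=d)
    c=get_calibration(n);print(n,np.round(c["camera_matrix"],1).tolist(),np.round(ray(n,[320,200]),3))
s=sense();print(s)
E
```

```text
Traceback (most recent call last):
ValueError: setting an array element with a sequence. The requested array has an inhomogeneous shape after 1 dimensions. The detected shape was (2,) + inhomogeneous part.
```

View pics/top0.png

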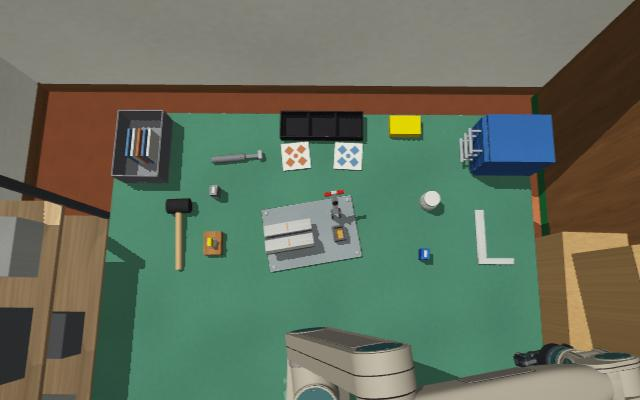

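The top view shows the nut block at (213,243), the blue cartridge at (425,255), the jig around (312,233) with its rail on the left, the cradle at (340,234) and the red handle at (334,193).

```bash
python3 - <<'E'
from h import *
for n in("top","side"):
    im,d=read_camera(n); save(n+"0.png",im); np.savez(n+"0.npz",im=im,d=d)
    c=get_calibration(n);o,r=ray(n,[320,200]);print(n,np.round(c["camera_matrix"],1).tolist(),np.round(o,3),np.round(r,3))
im=np.load("top0.npz")["im"]
a=cv2.resize(im[185:280,190:250],None,fx=5.5,fy=5.5,interpolation=cv2.INTER_CUBIC)
b=cv2.resize(im[185:280,255:370],None,fx=5.5,fy=5.5,interpolation=cv2.INTER_CUBIC)[:, :460+180]
x=np.hstack([a,b])[:, :960]
save("crop1.png",cv2.resize(x,None,fx=.8,fy=.8))
s=sense();print(s)
E
```

```text
top [[449.3, 0.0, 324.9], [0.0, 449.3, 200.5], [0.0, 0.0, 1.0]] [ 0.319 -0.035  1.57 ] [[ 0.189  0.024 -0.982]]
side [[451.2, 0.0, 324.6], [0.0, 451.2, 194.5], [0.0, 0.0, 1.0]] [0.534 1.104 0.811] [[ 0.064 -0.837 -0.544]]
{'t': 0.15, 'qpos': array([-1.43544756e+00,  2.77020368e-01, -2.75934766e-02,  1.26803961e+00,
       -2.44625855e-05,  1.46739096e+00]), 'qd': array([-0.00055885, -0.00166568,  0.0021063 ,  0.00105679,  0.00148603,
       -0.00034808]), 'effort': array([ 1.31414954e-04, -4.46056938e+01,  2.95638710e+01,  1.05345392e-02,
       -1.22956558e-04,  1.30340624e-06]), 'ee_pos': array([ 0.14770366, -0.60665595,  0.24136502]), 'tool_rot': array([-9.28249953e-04,  9.92882586e-01,  1.19093690e-01, -2.70598414e-05]), 'ft_force': array([-0.03148375, -0.6709334 , -0.42449475]), 'moment': array([ 0.0096307 ,  0.03641482, -0.01478941]), 'finger_force': 0.0, 'grip_width': 0.08521962935404497}
```

View pics/side0.png

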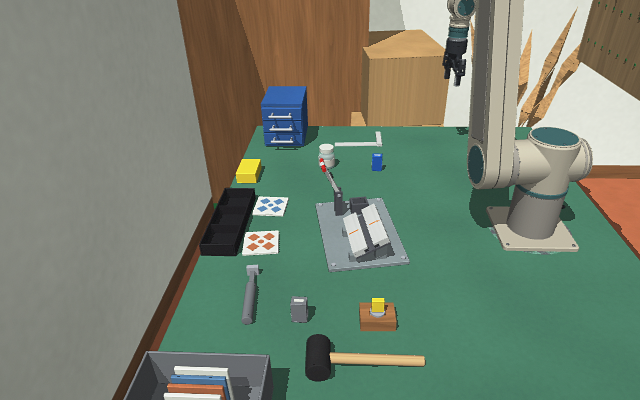

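View pics/crop1.png

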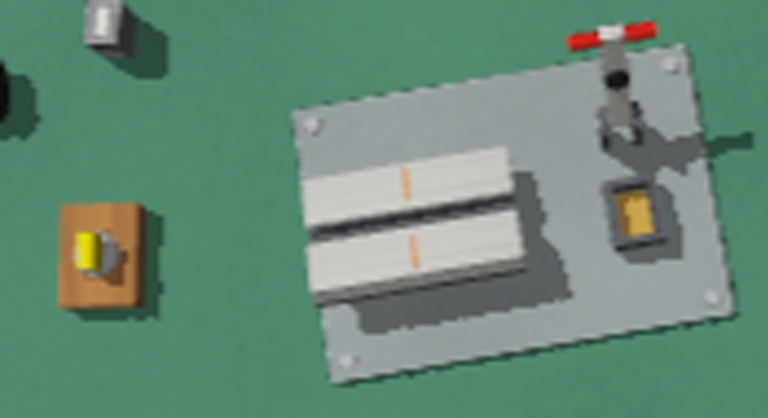

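```bash
cat > m.py <<'E'
from h import *
def comps(mask,minA=6):
    n,l,s,c=cv2.connectedComponentsWithStats(mask.astype(np.uint8))
    return [(l==i) for i in range(1,n) if s[i,4]>=minA]
def masks(im):
    h=cv2.cvtColor(im,cv2.COLOR_RGB2HSV).astype(int);H,S,V=h[...,0],h[...,1],h[...,2]
    return dict(yellow=(abs(H-28)<5)&(S>170)&(V>110),brown=(abs(H-13)<6)&(S>120)&(V>90),blue=(abs(H-112)<12)&(S>150)&(V>60),red=((H<5)|(H>174))&(S>180)&(V>110),orange=(abs(H-12)<7)&(S>60)&(V>150),grey=(S<75)&(V>85))
E
python3 - <<'E'
from m import *
np.set_printoptions(precision=4,suppress=True)
cr=np.array([(292,112),(688,45),(735,313),(332,383)],float)
c=np.c_[255+(cr[:,0]-264)/4.4,185+cr[:,1]/4.4]
P=onplane("top",c,0.012);print(P,P.mean(0))
print("sides",[np.linalg.norm(P[i]-P[i-1]) for i in range(4)])
a=P[1]-P[0];b=P[2]-P[3];e=P[0]-P[3];f=P[1]-P[2]
for v in(a,b):print("yaw",np.degrees(np.arctan2(-v[1],-v[0]))-90)
for v in(e,f):print("yaw",np.degrees(np.arctan2(v[1],v[0])))
for n in("top","side"):
    z=np.load(n+"0.npz");im,d=z["im"],z["d"];C=cloud(n,d);M=masks(im)
    for k,m in M.items():
        if k=="grey":continue
        for q in comps(m):
            p=C[q];p=p[(p[:,2]>-.02)]
            if len(p)<5: continue
            med=np.median(p,0)
            if not(.25<med[0]<.8 and -.5<med[1]<.5 and med[2]<.35):continue
            v,u=np.nonzero(q);r=cv2.minAreaRect(np.c_[u,v].astype(np.float32))
            print(n,k,len(u),"uv",u.mean().round(1),v.mean().round(1),"med",med,"lo",np.percentile(p,3,0),"hi",np.percentile(p,97,0),np.round(r[1],1),round(r[2],1))
E
```

```text
[[ 0.5784  0.2082  0.012 ]
 [ 0.6362 -0.1085  0.012 ]
 [ 0.4224 -0.1455  0.012 ]
 [ 0.3646  0.1687  0.012 ]] [0.5004 0.0307 0.012 ]
sides [np.float64(0.21746309632788122), np.float64(0.32191804505776817), np.float64(0.21701014115423167), np.float64(0.3194452559154202)]
yaw 10.345323036999957
yaw 10.428176921217045
yaw 10.46340648471025
yaw 9.810682455701768
top yellow 36 uv 209.2 241.4 med [0.4633 0.3701 0.0676] lo [0.4496 0.3664 0.0555] hi [0.4737 0.3784 0.0741] [7. 4.] 90.0
top brown 11 uv 295.4 155.5 med [0.7834 0.0945 0.0077] lo [ 0.7758  0.089  -0.0011] hi [0.7869 0.0985 0.0131] [2.8 2.8] 45.0
top brown 33 uv 302.1 160.5 med [0.764  0.0693 0.0077] lo [0.7532 0.0581 0.0017] hi [0.7733 0.0801 0.0154] [4.9 5.7] 45.0
top brown 34 uv 289.7 161.9 med [0.7575 0.1123 0.0075] lo [0.7467 0.1021 0.0018] hi [0.766  0.1234 0.0167] [5.7 5.7] 45.0
top brown 301 uv 212.5 243.0 med [0.4571 0.3662 0.0302] lo [0.4226 0.3429 0.0219] hi [0.4985 0.3985 0.0362] [23. 17.] 90.0
top blue 94 uv 423.6 253.8 med [ 0.4292 -0.3451  0.0566] lo [ 0.4128 -0.3787  0.0003] hi [ 0.4484 -0.3372  0.0652] [11. 10.] 90
[... 2788 characters left out ...]
 0.0084] lo [0.7782 0.0844 0.0067] hi [0.792  0.1003 0.0118] [3.6 5.4] 63.4
side orange 55 uv 268.1 245.5 med [0.7601 0.1108 0.009 ] lo [0.7462 0.0972 0.0068] hi [0.7747 0.1256 0.0119] [ 6.4 10.5] 56.3
side orange 432 uv 376.7 313.4 med [0.4726 0.3787 0.0307] lo [0.4282 0.3433 0.0279] hi [0.5044 0.3985 0.0333] [18. 35.] 90.0
side orange 157 uv 377.9 354.6 med [0.4712 0.4856 0.0281] lo [0.3793 0.4805 0.0216] hi [0.5589 0.4917 0.0346] [93.2  3.5] 2.9
side orange 6 uv 355.5 356.0 med [0.5158 0.4937 0.0314] lo [0.5111 0.4927 0.0302] hi [0.5207 0.4955 0.0342] [5. 0.] 180.0
side orange 328 uv 377.3 362.2 med [0.4704 0.499  0.0206] lo [0.381  0.4938 0.0116] hi [0.5619 0.5049 0.0298] [94.   4.5] 1.8
```

>>> jog_arm([
  [[0.0166,0.018,0.002,0,0,1,-1],[0.0166,0.018,0.002,0,0,1,-1],[0.0166,0.018,0.002,0,0,1,-1],[0.0166,0.018,0.002,0,0,1,-1],[0.0166,0.018,0.002,0,0,1,-1],[0.0166,0.018,0.002,0,0,1,-1],[0.0166,0.018,0.002,0,0,1,-1],[0.0166,0.018,0.002,0,0,1,-1],[0.0166,0.018,0.002,0,0,1,-1],[0.0166,0.018,0.002,0,0,1,-1],[0.0166,0.018,0.002,0,0,1,-1],[0.0166,0.018,0.002,0,0,1,-1],[0.0166,0.018,0.002,0,0,1,-1],[0.0166,0.018,0.002,0,0,1,-1],[0.0166,0.018,0.002,0,0,1,-1],[0.0166,0.018,0.002,0,0,1,-1],[0.0166,0.018,0.002,0,0,1,-1],[0.0166,0.018,0.002,0,0,1,-1],[0.0166,0.018,0.002,0,0,1,-1],[0.0166,0.018,0.002,0,0,1,-1]],
])

```text
t: 1.82
ee_pos: [0.4803, -0.2461, 0.2821]
tool_rot: [-0.0, 0.683, 0.731, -0.0]
ft_force: [0.2, -0.6, -0.5]
grip_width: 0.0853
finger_force: 0.0
```

```bash
python3 - <<'E'
from m import *
np.set_printoptions(precision=4,suppress=True)
# block top face & cartridge top face
for n in("top","side"):
    z=np.load(n+"0.npz");im,d=z["im"],z["d"];C=cloud(n,d);M=masks(im)
    def rect(m,zr,zp,lab):
        v,u=np.nonzero(m&(C[...,2]>zr[0])&(C[...,2]<zr[1]))
        P=onplane(n,np.c_[u,v],zp)[:,:2].astype(np.float32)
        r=cv2.minAreaRect(P); print(n,lab,len(u),np.round(r[0],4),np.round(r[1],4),round(r[2],1))
    def box(x0,x1,y0,y1): return (C[...,0]>x0)&(C[...,0]<x1)&(C[...,1]>y0)&(C[...,1]<y1)
    rect(box(.40,.53,.33,.42)&(M["brown"]|M["orange"]),(.024,.036),.03,"block")
    rect(box(.38,.48,-.40,-.30),(.053,.07),.06,"cart top")
    rect(box(.44,.50,.35,.40)&M["yellow"],(.065,.09),.079,"wing top")
    rect(box(.38,.60,-.09,-.02),(.045,.055),.05,"cradle rim")
    b=box(.40,.57,-.2,.3)
    p=C[b&(C[...,2]>.04)&(C[...,2]<.11)&(C[...,1]>.0)]
    # rail plane fit
    A=np.c_[p[:,:2],np.ones(len(p))];w=np.ones(len(p))
    for _ in range(30):
        s=np.linalg.lstsq(A*w[:,None],p[:,2]*w,rcond=None)[0];w=1/(1+(abs(A@s-p[:,2])/.002)**2)
    print(n,"rail plane",s,"slope",np.degrees(np.arctan(np.hypot(*s[:2]))),"yaw",np.degrees(np.arctan2(-s[1],-s[0])))
E
```

```text
top block 270 [0.4616 0.3692] [0.0799 0.0587] 3.6
top cart top 88 [ 0.4305 -0.3505] [0.0233 0.0365] 88.4
top wing top 24 [0.4607 0.37  ] [0.0238 0.01  ] 3.4
top cradle rim 82 [ 0.514  -0.0604] [0.0808 0.0414] 8.8
top rail plane [-0.4656 -0.0864  0.3118] slope 25.33913074123227 yaw 10.51108851683564
side block 522 [0.4663 0.3739] [0.0797 0.0633] 2.0
side cart top 47 [ 0.436  -0.3483] [0.0392 0.0324] 87.9
side wing top 64 [0.4674 0.3839] [0.0252 0.018 ] 1.9
side cradle rim 125 [ 0.5277 -0.059 ] [0.102  0.0489] 9.9
side rail plane [-0.4558 -0.0826  0.3087] slope 24.85725397516898 yaw 10.276366103884012
```

>>> jog_arm([
  [[0,0.03,0,0,0,1,-1],[0,0.03,0,0,0,1,-1],[0,0.03,0,0,0,1,-1],[0,0.03,0,0,0,1,-1],[0,0.03,0,0,0,1,-1],[0,0.03,0,0,0,1,-1],[0,0.03,0,0,0,1,-1],[0,0.03,0,0,0,1,-1],[0,0.03,0,0,0,1,-1],[0,0.03,0,0,0,1,-1],[0,0.03,0,0,0,1,-1],[0,0.03,0,0,0,1,-1],[0,0.03,0,0,0,1,-1],[0,0.03,0,0,0,1,-1],[0,0.03,-0.01,0,0,1,-1],[0,0.03,-0.01,0,0,1,-1],[0,0.03,-0.01,0,0,1,-1],[0,0.03,-0.01,0,0,1,-1],[0,0.03,-0.01,0,0,1,-1],[-0.008,0.02,-0.01,0,0,1,-1]],
])

```text
t: 3.48
ee_pos: [0.4725, 0.3453, 0.2215]
tool_rot: [0.0, 0.053, 0.999, 0.001]
ft_force: [-0.1, 0.5, 1.1]
grip_width: 0.0856
finger_force: 0.0
```

>>> jog_arm([
  [[-0.008,0.015,-0.02,0,0,1,-1],[0,0.013,-0.02,0,0,1,-1],[0,0,-0.02,0,0,0,-0.5],[0,0,-0.02,0,0,0,-0.3],[0,0,0,0,0,0,-0.3]],
])

```text
t: 3.9
ee_pos: [0.4604, 0.369, 0.1374]
tool_rot: [-0.004, -0.015, 1.0, -0.002]
ft_force: [-0.7, -0.7, 0.1]
grip_width: 0.0555
finger_force: 0.0
```

```bash
python3 - <<'E'
from m import *
s=sense();print(s["ee_pos"],s["tool_rot"],s["grip_width"])
for n,zc in(("top",None),("side",None)):
    im,d=read_camera(n); np.savez(n+"1.npz",im=im,d=d)
    t=s["ee_pos"]; u,v=proj(n,[.464,.372,.08])[0].astype(int)
    a=im[max(v-45,0):v+30,u-45:u+45]
    save(n+"1.png",cv2.resize(a,None,fx=6,fy=6,interpolation=cv2.INTER_CUBIC)); print(n,u,v)
E
```

```text
[0.46042856 0.36903995 0.13741092] [-0.0038845  -0.01502435  0.99987665 -0.0024208 ] 0.05553427601430108
top 207 240
side 378 296
```

View pics/side1.png

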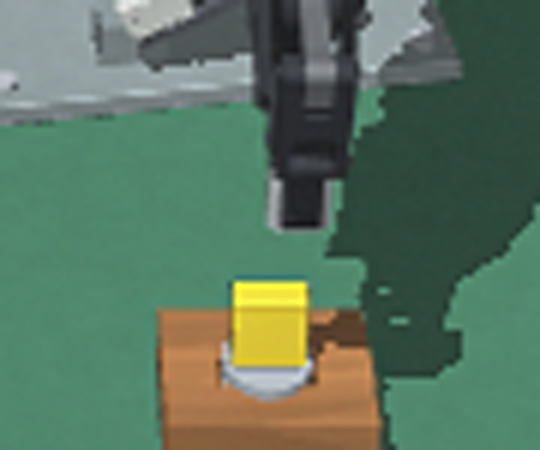

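Side crop: finger centred at col 301 (u≈383), wing centred at col 270 (u≈378), so the tool stands a little too near the robot.

```bash
python3 - <<'E'
from m import *
def ony(px,y):
    o,d=ray("side",px);d=d[0];return o+d*((y-o[1])/d[1])
for y in(.397,.41,.42): print("finger",ony([333+302/6,251+228/6],y))
for y in(.378,): print("wing",ony([333+271/6,251+340/6],y),ony([333+233/6,251+340/6],y),ony([333+309/6,251+340/6],y))
print("block corners front top", onplane("side",[[333+162/6,251+428/6],[333+384/6,251+428/6]],.03),"back",onplane("side",[[333+160/6,251+312/6],[333+366/6,251+312/6]],.03))
z=np.load("top1.npz")["im"]
save("top1b.png",cv2.resize(z[205:265,175:245],None,fx=8,fy=8,interpolation=cv2.INTER_CUBIC))
E
```

```text
finger [0.45813368 0.397      0.12804851]
finger [0.45952562 0.41       0.14061082]
finger [0.46059633 0.42       0.15027413]
wing [0.46470933 0.378      0.05219302] [0.47886678 0.378      0.05167925] [0.45058063 0.378      0.05270575]
block corners front top [[0.50525074 0.40215842 0.03      ]
 [0.42294822 0.39922709 0.03      ]] back [[0.50519129 0.34358692 0.03      ]
 [0.42507203 0.34084252 0.03      ]]
```

View pics/top1b.png

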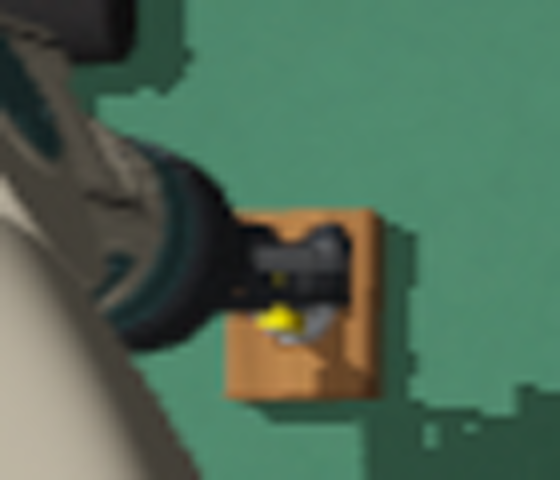

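The top crop shows the gripper just uphill of the wing at (280,320), consistent with a nut about 4–5 mm further in x.

>>> jog_arm([
  [[0.0045,0.0025,-0.015,0,0,0,-0.3],[0,0,-0.02,0,0,0,-0.3],[0,0,-0.02,0,0,0,-0.3],[0,0,-0.018,0,0,0,-0.3],[0,0,-0.015,0,0,0,-0.3],[0,0,0,0,0,0,-0.3],[0,0,0,0,0,0,0.5],[0,0,0,0,0,0,1],[0,0,0,0,0,0,1],[0,0,0,0,0,0,1]],
], force=40)

```text
t: 4.83
ee_pos: [0.4697, 0.3732, 0.0562]
tool_rot: [0.002, -0.015, 1.0, -0.0]
ft_force: [0.2, -0.1, 4.0]
grip_width: 0.0114
finger_force: 41.7
```

>>> jog_arm([
  [[0,0,0.005,0,0,0,1],[0,0,0.015,0,0,0,1],[0,0,0.02,0,0,0,1],[0,0,0.02,0,0,0,1],[0,0,0.02,0,0,0,1],[0,0,0.02,0,0,0,1],[0,0,0,0,0,0,1],[0,0,0,0,0,0,1],[0,0,0,0,0,0,1]],
], force=60)

```text
t: 5.58
ee_pos: [0.4678, 0.3731, 0.1538]
tool_rot: [-0.0, -0.015, 1.0, -0.0]
ft_force: [0.2, -0.3, -0.7]
grip_width: 0.0107
finger_force: 61.5
```

```bash
python3 - <<'E'
from m import *
np.set_printoptions(precision=4,suppress=True)
s=sense();print(s["ee_pos"],s["tool_rot"],s["grip_width"],s["qpos"])
im,d=read_camera("side"); np.savez("side2.npz",im=im,d=d)
u,v=proj("side",s["ee_pos"])[0].astype(int);print(u,v)
save("side2.png",cv2.resize(im[v-40:v+45,u-45:u+45],None,fx=7,fy=7,interpolation=cv2.INTER_CUBIC))
E
```

```text
[0.4678 0.3731 0.1538] [-0.0004 -0.0147  0.9999 -0.0001] 0.010721757455311471 [ 0.5651  0.2894 -0.2029  1.0793  0.0003  0.5356]
378 272
```

View pics/side2.png

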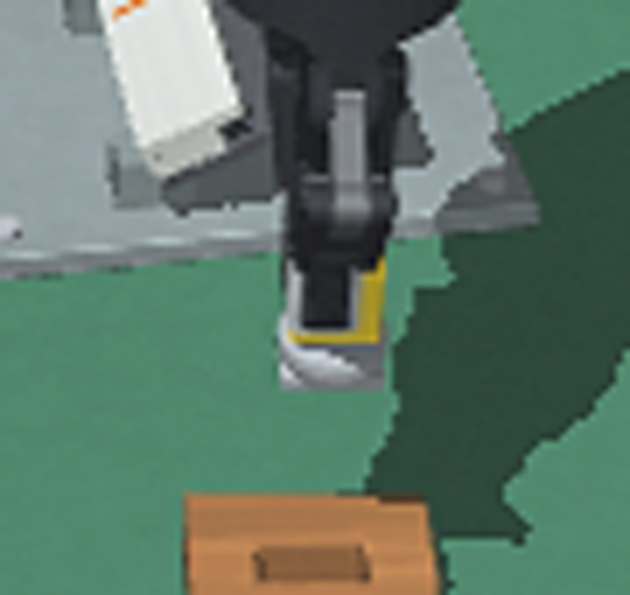

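Nut is held: wing centre at about col 335 vs fingers at col 326, so it sits ~3 mm towards the robot of the TCP; the block's hole is empty.

```bash
cat > g.py <<'E'
from m import *
from scipy.spatial.transform import Rotation as Ro
np.set_printoptions(precision=4,suppress=True)
def jig(psi): return Ro.from_euler("z",psi,degrees=True)
def slotR(psi): return (jig(psi)*Ro.from_euler("y",25,degrees=True)).as_matrix()
def to(pos,R):
    s=sense();q=s["tool_rot"];Rc=Ro.from_quat([q[1],q[2],q[3],q[0]])
    rv=(Ro.from_matrix(R)*Rc.inv()).as_rotvec()
    print("now",s["ee_pos"],"shift",np.array(pos)-s["ee_pos"],"turn(4deg units)",np.degrees(rv)/4,"target",np.array(pos),"F",s["ft_force"])
E
python3 - <<'E'
from g import *
psi=10.3;S=slotR(psi);slot=np.array([.4933,.107,.075])
R=np.c_[S[:,1],S[:,0],-S[:,2]]
fin=slot+(.012+.0142)*S[:,2]-.003*S[:,1]
to(fin,R);to(fin+.045*S[:,2],R);print(S[:,2])
E
```

```text
now [0.4674 0.3728 0.1531] shift [ 0.0374 -0.2667 -0.0543] turn(4deg units) [ -5.2922   4.2463 -19.9946] target [0.5047 0.106  0.0987] F [-0.7334  0.8523 -1.5529]
now [0.4674 0.3728 0.1531] shift [ 0.0561 -0.2633 -0.0135] turn(4deg units) [ -5.2922   4.2463 -19.9946] target [0.5234 0.1094 0.1395] F [-0.7334  0.8523 -1.5529]
[0.4158 0.0756 0.9063]
```

>>> jog_arm([
  [[0.0028,-0.0132,0.003,-0.265,0.212,-1,1],[0.0028,-0.0132,0.003,-0.265,0.212,-1,1],[0.0028,-0.0132,0.003,-0.265,0.212,-1,1],[0.0028,-0.0132,0.003,-0.265,0.212,-1,1],[0.0028,-0.0132,0.003,-0.265,0.212,-1,1],[0.0028,-0.0132,0.003,-0.265,0.212,-1,1],[0.0028,-0.0132,0.003,-0.265,0.212,-1,1],[0.0028,-0.0132,0.003,-0.265,0.212,-1,1],[0.0028,-0.0132,0.003,-0.265,0.212,-1,1],[0.0028,-0.0132,0.003,-0.265,0.212,-1,1],[0.0028,-0.0132,0,-0.265,0.212,-1,1],[0.0028,-0.0132,0,-0.265,0.212,-1,1],[0.0028,-0.0132,0,-0.265,0.212,-1,1],[0.0028,-0.0132,0,-0.265,0.212,-1,1],[0.0028,-0.0132,0,-0.265,0.212,-1,1],[0.0028,-0.0132,-0.008,-0.265,0.212,-1,1],[0.0028,-0.0132,-0.008,-0.265,0.212,-1,1],[0.0028,-0.0132,-0.008,-0.265,0.212,-1,1],[0.0028,-0.0132,-0.01,-0.265,0.212,-1,1],[0.0028,-0.0132,-0.01,-0.265,0.212,-1,1]],
])

```text
t: 7.3
ee_pos: [0.5236, 0.1086, 0.1383]
tool_rot: [-0.139, 0.627, 0.748, -0.168]
ft_force: [0.3, 0.8, -0.2]
grip_width: 0.0114
finger_force: 61.6
```

>>> jog_arm([
  [[0,0,0,0,0,0,1],[0,0,0,0,0,0,1],[0,0,0,0,0,0,1],[0,0,0,0,0,0,1]],
])

```text
t: 7.63
ee_pos: [0.5241, 0.1099, 0.1405]
tool_rot: [-0.137, 0.625, 0.75, -0.167]
ft_force: [0.2, -1.1, -0.1]
grip_width: 0.0111
finger_force: 61.5
```

```bash
python3 - <<'E'
from g import *
psi=10.3;S=slotR(psi);slot=np.array([.4933,.107,.075])
R=np.c_[S[:,1],S[:,0],-S[:,2]]
fin=slot+(.012+.0142)*S[:,2]-.003*S[:,1]
to(fin,R);to(fin+.045*S[:,2],R);print(sense()["qpos"],sense()["t"])
ims=[]
for n in("side","top"):
    im,d=read_camera(n); np.savez(n+"3.npz",im=im,d=d)
    u,v=proj(n,slot)[0].astype(int);print(n,u,v)
    ims.append(cv2.resize(im[v-40:v+30,u-35:u+35],None,fx=5.7,fy=7*5.7/7,interpolation=cv2.INTER_CUBIC))
save("both3.png",np.hstack(ims))
E
```

```text
now [0.5241 0.1099 0.1405] shift [-0.0194 -0.0039 -0.0417] turn(4deg units) [ 0.0265  0.0207 -0.0289] target [0.5047 0.106  0.0987] F [ 0.2053 -1.094  -0.106 ]
now [0.5241 0.1099 0.1405] shift [-0.0007 -0.0005 -0.001 ] turn(4deg units) [ 0.0265  0.0207 -0.0289] target [0.5234 0.1094 0.1395] F [ 0.2053 -1.094  -0.106 ]
[ 0.1042  0.4906 -0.0178  1.4964 -0.0346  1.5013] 7.6333
side 363 227
top 287 232
```

View pics/both3.png

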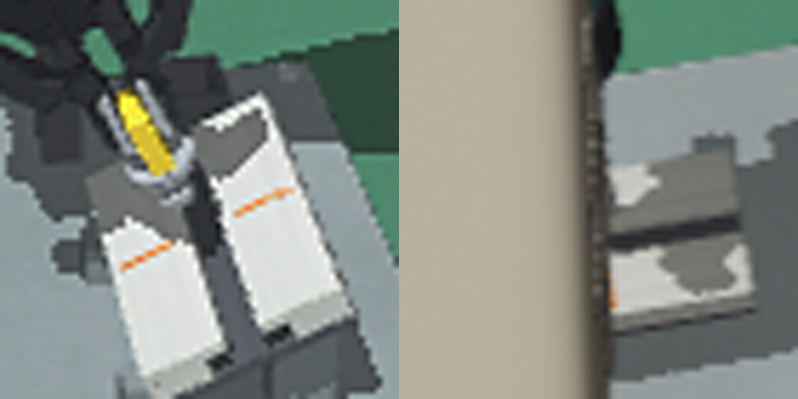

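Side view: nut hangs above the slot, wing end-face from (128,92) to (158,172); orange lines meet the slot at (205,229), i.e. pixel (364.0,227.2). I'll compare prediction with the image.

```bash
python3 - <<'E'
from g import *
psi=10.3;S=slotR(psi);slot=np.array([.4933,.107,.075])
print("slot proj",proj("side",slot), "seen 364.0 227.2")
z=np.load("side3.npz");im,d=z["im"],z["d"];M=masks(im)["yellow"]
C=cloud("side",d)
for q in comps(M):
    v,u=np.nonzero(q)
    if abs(u.mean()-355)<20: 
        print("yellow",len(u),u.mean(),v.mean(),cv2.minAreaRect(np.c_[u,v].astype(np.float32)),np.median(C[q],0))
s=sense();q=s["tool_rot"];R=Ro.from_quat([q[1],q[2],q[3],q[0]]).as_matrix()
c=s["ee_pos"]+R@[.003,0,.0142]
print("nut c",c,"in slot frame",S.T@(c-slot))
e=[c+R@[.014,y,zz] for zz in(-.027,.007) for y in(-.006,.006)]
print(proj("side",e),"mean",proj("side",e).mean(0))
print("finger/collar/bot", proj("side",[c+R@[0.017,0,.0095],c+R@[.016,0,.027]]))
# orange midpoint refined from this view, rail plane through z .075
for q in comps(masks(im)["orange"]|masks(im)["brown"]):
    v,u=np.nonzero(q)
    if 340<u.mean()<385 and 210<v.mean()<245: print("or",len(u),u.min(),u.max(),u.mean(),v.mean())
E
```

```text
slot proj [[363.2288 227.4233]] seen 364.0 227.2
yellow 63 352.8253968253968 209.93650793650792 ((352.60003662109375, 209.6999969482422), (15.205260276794434, 4.0249223709106445), 63.43495178222656) [0.5224 0.126  0.1462]
nut c [0.5179 0.1118 0.128 ] in slot frame [0.0004 0.0004 0.0586]
[[353.4751 207.0025]
 [349.3287 208.9734]
 [358.6168 216.2073]
 [354.5259 218.136 ]] mean [353.9866 212.5798]
finger/collar/bot [[357.1594 218.4876]
 [359.6847 222.8831]]
or 15 369 378 373.6 221.8
or 15 349 358 353.3333333333333 231.33333333333334
```

```bash
python3 - <<'E'
from g import *
psi=10.3;S=slotR(psi);slot=np.array([.4933,.107,.075])
def solve(n,seen,base):
    p0=proj(n,base)[0];J=np.c_[[(proj(n,base+.001*S[:,i])[0]-p0) for i in(0,1)]].T
    return np.linalg.solve(J,np.array(seen)-p0)
for n,f in(("side","side3.npz"),("top","top0.npz")):
    im=np.load(f)["im"].astype(float)
    # orange-ness weighted centroid, windows round each predicted land line
    o=np.clip(im[...,0]-im[...,2]-15,0,None)
    cs=[]
    for sx in(-.029,.029):
        P=proj(n,[slot+(sx+a)*S[:,0]+b*S[:,1] for a in(-.025,.025) for b in(-.005,.005)])
        lo=np.floor(P.min(0)-1).astype(int);hi=np.ceil(P.max(0)+1).astype(int)
        w=o[lo[1]:hi[1]+1,lo[0]:hi[0]+1];v,u=np.mgrid[lo[1]:hi[1]+1,lo[0]:hi[0]+1]
        c=np.array([(w*u).sum(),(w*v).sum()])/w.sum();cs.append(c);print(n,sx,c,solve(n,c,slot+sx*S[:,0]))
    print(n,"mid",np.mean(cs,0),"offset mm (x_s,y_s)",solve(n,np.mean(cs,0),slot))
# wing: per-row yellow centroid versus predicted end-face centre line
s=sense();q=s["tool_rot"];R=Ro.from_quat([q[1],q[2],q[3],q[0]]).as_matrix()
c=s["ee_pos"]+R@[.003,0,.0142]
im=np.load("side3.npz")["im"].astype(float);y=np.clip(np.minimum(im[...,0],im[...,1])-im[...,2]-40,0,None)
a,b=proj("side",[c+R@[.014,0,-.027],c+R@[.014,0,.007]])
for v in range(206,221):
    w=y[v,343:366];
    if w.sum()>50: print(v,"seen",round((w*np.arange(343,366)).sum()/w.sum(),2),"pred",round(a[0]+(b[0]-a[0])*(v-a[1])/(b[1]-a[1]),2),int(w.sum()))
E
```

```text
side -0.029 [373.4553 221.9061] [-2.524  -2.9029]
side 0.029 [353.2839 231.3896] [ 0.6216 -2.769 ]
side mid [363.3696 226.6478] offset mm (x_s,y_s) [-1.053  -2.8362]
top -0.029 [288.681  242.1772] [-7.9749  0.6125]
top 0.029 [286.8136 226.3462] [-3.1808  0.6587]
top mid [287.7473 234.2617] offset mm (x_s,y_s) [-5.9612  0.6354]
206 seen 350.71 pred 350.28 600
207 seen 351.38 pred 350.84 585
208 seen 351.57 pred 351.41 538
209 seen 352.09 pred 351.97 557
210 seen 352.9 pred 352.53 470
211 seen 353.07 pred 353.1 510
212 seen 353.9 pred 353.66 467
213 seen 354.19 pred 354.22 543
214 seen 355.03 pred 354.78 531
215 seen 355.62 pred 355.35 445
216 seen 355.8 pred 355.91 480
217 seen 355.26 pred 356.47 132
```

>>> jog_arm([
  [[-0.0011,-0.0022,0.0007,0,0,0,1],[-0.00166,-0.0003,-0.0036,0,0,0,1],[-0.00166,-0.0003,-0.0036,0,0,0,1],[-0.00166,-0.0003,-0.0036,0,0,0,1],[-0.00166,-0.0003,-0.0036,0,0,0,1],[-0.00166,-0.0003,-0.0036,0,0,0,1],[-0.00166,-0.0003,-0.0036,0,0,0,1],[-0.00166,-0.0003,-0.0036,0,0,0,1],[-0.00083,-0.00015,-0.0018,0,0,0,1],[-0.00083,-0.00015,-0.0018,0,0,0,1],[-0.00083,-0.00015,-0.0018,0,0,0,1],[-0.00083,-0.00015,-0.0018,0,0,0,1],[-0.00083,-0.00015,-0.0018,0,0,0,1],[0,0,0,0,0,0,1],[0,0,0,0,0,0,1]],
])

```text
t: 8.98
ee_pos: [0.5074, 0.1042, 0.1068]
tool_rot: [-0.137, 0.626, 0.75, -0.167]
ft_force: [-0.6, 0.7, -0.7]
grip_width: 0.0109
finger_force: 61.5
```

```bash
cat > n.py <<'E'
from g import *
s=sense();psi=10.3;S=slotR(psi);slot=np.array([.4924,.105,.075])
q=s["tool_rot"];R=Ro.from_quat([q[1],q[2],q[3],q[0]]).as_matrix()
c=s["ee_pos"]+R@[.003,0,.0142]
print("nut c in slot mm",1000*S.T@(c-slot),"F slot",S.T@s["ft_force"],"M",S.T@s["moment"],s["ee_pos"],s["t"])
E
python3 n.py
```

```text
nut c in slot mm [-0.1722 -0.5196 20.7565] F slot [-0.0773  0.8236 -0.8086] M [ 0.0353 -0.4914  0.0244] [0.5074 0.1042 0.1068] 8.9833
```

>>> jog_arm([
  [[-0.00083,-0.00015,-0.0018,0,0,0,1],[-0.00083,-0.00015,-0.0018,0,0,0,1],[-0.00083,-0.00015,-0.0018,0,0,0,1],[-0.00042,-8e-05,-0.0009,0,0,0,1],[-0.00042,-8e-05,-0.0009,0,0,0,1],[0,0,0,0,0,0,1],[0,0,0,0,0,0,1]],
])

```text
t: 9.57
ee_pos: [0.504, 0.1036, 0.0996]
tool_rot: [-0.137, 0.626, 0.75, -0.167]
ft_force: [0.5, 0.1, -0.9]
grip_width: 0.0108
finger_force: 61.5
```

```bash
python3 n.py
```

```text
nut c in slot mm [-0.2174 -0.5295 12.7917] F slot [ 0.8033 -0.0138 -0.6337] M [ 0.0492 -0.4666 -0.0221] [0.504  0.1036 0.0996] 9.5667
```

>>> jog_arm([
  [[-0.00042,-8e-05,-0.0009,0,0,0,1],[-0.0002,-4e-05,-0.00045,0,0,0,1],[0,0,0,0,0,0,1],[0,0,0,0,0,0,1]],
])

```text
t: 9.9
ee_pos: [0.5037, 0.1035, 0.0985]
tool_rot: [-0.137, 0.626, 0.75, -0.167]
ft_force: [0.2, 1.0, 0.7]
grip_width: 0.011
finger_force: 61.6
```

>>> jog_arm([
  [[-0.0002,-4e-05,-0.00045,0,0,0,1],[-0.0002,-4e-05,-0.00045,0,0,0,1],[0,0,0,0,0,0,1],[0,0,0,0,0,0,1]],
])

```text
t: 10.23
ee_pos: [0.5037, 0.1034, 0.0985]
tool_rot: [-0.137, 0.626, 0.75, -0.166]
ft_force: [0.3, -0.0, 5.0]
grip_width: 0.0106
finger_force: 62.5
```

```bash
python3 n.py
```

```text
nut c in slot mm [-0.0445 -0.5943 11.7034] F slot [-1.8817 -0.0876  4.6611] M [ 0.1311 -0.0986 -0.045 ] [0.5037 0.1034 0.0985] 10.2333
```

>>> jog_arm([
  [[0.00025,5e-05,0.00055,0,0,0,1],[0.0001,0.00015,-6e-05,0.416,0.076,0.906,1],[0.0001,0.00015,-6e-05,0.416,0.076,0.906,1],[0.0001,0.00015,-6e-05,0.416,0.076,0.906,1],[0.0001,0.00015,-6e-05,0.416,0.076,0.906,1],[0.0001,0.00015,-6e-05,0.416,0.076,0.906,1],[0.0001,0.00015,-6e-05,0.416,0.076,0.906,1],[0.0001,0.00015,-6e-05,0.416,0.076,0.906,1],[0.0001,0.00015,-6e-05,0.416,0.076,0.906,1],[0.0001,0.00015,-6e-05,0.416,0.076,0.906,1],[0.0001,0.00015,-6e-05,0.416,0.076,0.906,1],[0.0001,0.00015,-6e-05,0.416,0.076,0.906,1],[0,0,0,0,0,0,1]],
])

```text
t: 11.32
ee_pos: [0.5058, 0.105, 0.0975]
tool_rot: [-0.188, 0.299, 0.93, -0.102]
ft_force: [3.1, 0.1, 2.6]
grip_width: 0.0108
finger_force: 61.9
```

```bash
python3 n.py
```

```text
nut c in slot mm [ 0.4084 -0.2235 11.6938] F slot [ 1.7107 -0.4749  3.6863] M [-0.1077 -0.729  -0.0105] [0.5058 0.105  0.0975] 11.3167
```

Turning freely; finish the quarter.

>>> jog_arm([
  [[0.00025,0.0002,0.0004,0.416,0.076,0.906,1],[0.0001,0.00015,-6e-05,0.416,0.076,0.906,1],[0.0001,0.00015,-6e-05,0.416,0.076,0.906,1],[0.0001,0.00015,-6e-05,0.416,0.076,0.906,1],[0.0001,0.00015,-6e-05,0.416,0.076,0.906,1],[0.0001,0.00015,-6e-05,0.416,0.076,0.906,1],[0.0001,0.00015,-6e-05,0.416,0.076,0.906,1],[0.0001,0.00015,-6e-05,0.416,0.076,0.906,1],[0.0001,0.00015,-6e-05,0.416,0.076,0.906,1],[0.0001,0.00015,-6e-05,0.416,0.076,0.906,1],[0.0001,0.00015,-6e-05,0.416,0.076,0.906,1],[0.0001,0.00015,-6e-05,0.208,0.038,0.453,1],[0,0,0,0,0,0,1],[0,0,0,0,0,0,1]],
])

```text
t: 12.48
ee_pos: [0.5062, 0.1073, 0.0971]
tool_rot: [-0.214, -0.086, 0.973, -0.019]
ft_force: [2.4, 2.4, 2.3]
grip_width: 0.0104
finger_force: 61.9
```

```bash
python3 n.py; python3 - <<'E'
from g import *
S=slotR(10.3);s=sense()
to(s["ee_pos"],np.c_[-S[:,0],S[:,1],-S[:,2]]); print(s["qpos"])
E
```

```text
nut c in slot mm [ 0.3454 -0.2028 11.6837] F slot [1.5556 1.8932 3.2998] M [ 0.3085 -0.6719 -0.0063] [0.5062 0.1073 0.0971] 12.4833
now [0.5062 0.1073 0.0971] shift [0. 0. 0.] turn(4deg units) [-0.0087  0.0376  0.0454] target [0.5062 0.1073 0.0971] F [2.4207 2.3641 2.3332]
[ 0.1011  0.5005 -0.1036  1.3992 -0.0316 -0.0686]
```

>>> jog_arm([
  [[0,0,0,0,0,0,-0.3],[0,0,0,0,0,0,-0.3],[0,0,0,0,0,0,-0.3],[0,0,0,0,0,0,-0.3],[0.0042,0.0008,0.009,0,0,0,-0.3],[0.0083,0.0015,0.018,0,0,0,-0.3],[0.0083,0.0015,0.018,0,0,0,-0.3],[0.0083,0.0015,0.018,0,0,0,-0.3],[0.0083,0.0015,0.018,0,0,0,-0.3],[0.0083,0.0015,0.018,0,0,0,-0.3],[0,0,0.03,0,0,0,-0.3],[0,0,0.03,0,0,0,-0.3]],
])

```text
t: 13.48
ee_pos: [0.5514, 0.1152, 0.2569]
tool_rot: [-0.216, -0.087, 0.972, -0.019]
ft_force: [-0.4, 0.8, 1.1]
grip_width: 0.0555
finger_force: 0.0
```

```bash
python3 - <<'E'
from g import *
im,d=read_camera("side"); np.savez("side4.npz",im=im,d=d)
a=cv2.resize(im[187:257,328:398],None,fx=5.7,fy=5.7,interpolation=cv2.INTER_CUBIC)
b=cv2.resize(im[130:200,290:360],None,fx=5.7,fy=5.7,interpolation=cv2.INTER_CUBIC)
save("s4.png",np.hstack([a,b]))
S=slotR(10.3);slot=np.array([.4924,.105,.075])
C=cloud("side",d);
for q in comps(masks(im)["yellow"]):
    m=np.median(C[q],0)
    if abs(m[0]-.5)<.06 and abs(m[1]-.1)<.06: print(q.sum(),1000*S.T@(m-slot),1000*np.percentile((C[q]-slot)@S,[3,97],axis=0))
R=jig(10.3).as_matrix()
# cartridge target pose & approach: TCP above cartridge, tool y along cartridge y
to([.434,-.347,.12],np.array([[1,0,0],[0,-1,0],[0,0,-1.]]))
print(sense()["t"],sense()["qpos"])
E
```

```text
118 [-2.6727  4.6554 27.0788] [[-14.0296  -4.4032   8.3174]
 [ 10.8222   7.7854  41.1075]]
now [0.5536 0.1154 0.2639] shift [-0.1196 -0.4624 -0.1439] turn(4deg units) [ 8.997   0.8164 41.5303] target [ 0.434 -0.347  0.12 ] F [ 1.1067 -0.1519  3.5022]
13.5333 [ 0.1063  0.4586  0.2045  1.7425 -0.0304 -0.0656]
```

View pics/s4.png

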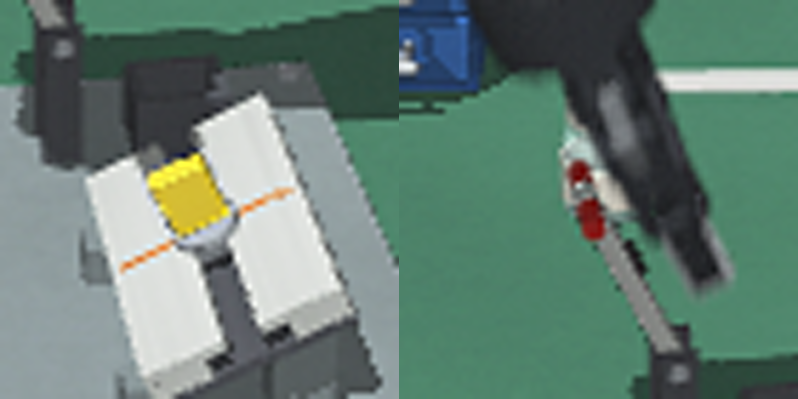

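Nut is seated, wing across the slot, collar centred at (203,225) on the orange line (midpoint ≈ (205,229)). The clamp's red handle is seen clear at (585,200). Now the cartridge.

```bash
python3 - <<'E'
from g import *
a=np.radians(88);y=np.array([np.cos(a),np.sin(a),0]);z=np.array([0,0,-1.])
to([.435,-.3485,.12],np.c_[np.cross(y,z),y,z])
E
```

```text
now [0.5536 0.1154 0.2639] shift [-0.1186 -0.4639 -0.1439] turn(4deg units) [ 0.4469 -6.1076 -3.0101] target [ 0.435  -0.3485  0.12  ] F [ 1.1067 -0.1519  3.5022]
```

>>> jog_arm([
  [[-0.006,-0.0232,0,0.0224,-0.305,-0.15,-0.3],[-0.006,-0.0232,0,0.0224,-0.305,-0.15,-0.3],[-0.006,-0.0232,0,0.0224,-0.305,-0.15,-0.3],[-0.006,-0.0232,0,0.0224,-0.305,-0.15,-0.3],[-0.006,-0.0232,0,0.0224,-0.305,-0.15,-0.3],[-0.006,-0.0232,0,0.0224,-0.305,-0.15,-0.3],[-0.006,-0.0232,0,0.0224,-0.305,-0.15,-0.3],[-0.006,-0.0232,0,0.0224,-0.305,-0.15,-0.3],[-0.006,-0.0232,0,0.0224,-0.305,-0.15,-0.3],[-0.006,-0.0232,0,0.0224,-0.305,-0.15,-0.3],[-0.006,-0.0232,0,0.0224,-0.305,-0.15,-0.3],[-0.006,-0.0232,0,0.0224,-0.305,-0.15,-0.3],[-0.006,-0.0232,0,0.0224,-0.305,-0.15,-0.3],[-0.006,-0.0232,-0.015,0.0224,-0.305,-0.15,-0.3],[-0.006,-0.0232,-0.02,0.0224,-0.305,-0.15,-0.3],[-0.006,-0.0232,-0.02,0.0224,-0.305,-0.15,-0.3],[-0.006,-0.0232,-0.025,0.0224,-0.305,-0.15,-0.3],[-0.006,-0.0232,-0.025,0.0224,-0.305,-0.15,-0.3],[-0.006,-0.0232,-0.025,0.0224,-0.305,-0.15,-0.3],[-0.005,-0.0232,-0.015,0.0224,-0.305,-0.15,-0.3]],
])

```text
t: 15.2
ee_pos: [0.4309, -0.3488, 0.1089]
tool_rot: [-0.005, 0.017, 1.0, 0.002]
ft_force: [-0.1, 0.7, -0.0]
grip_width: 0.0555
finger_force: 0.0
```

>>> jog_arm([
  [[0,0,0,0,0,0,-0.3],[0,0,0,0,0,0,-0.3],[0,0,0,0,0,0,-0.3]],
])

```text
t: 15.45
ee_pos: [0.4328, -0.3488, 0.1117]
tool_rot: [-0.004, 0.017, 1.0, 0.0]
ft_force: [0.1, -0.7, -0.2]
grip_width: 0.0552
finger_force: 0.0
```

```bash
python3 - <<'E'
from g import *
a=np.radians(88);y=np.array([np.cos(a),np.sin(a),0]);z=np.array([0,0,-1.])
to([.435,-.3485,.041],np.c_[np.cross(y,z),y,z])
for n in("side","top"):
    im,d=read_camera(n);np.savez(n+"5.npz",im=im,d=d)
    C=cloud(n,d)
    for q in comps(masks(im)["blue"]):
        p=C[q];m=np.median(p,0)
        if abs(m[0]-.43)<.06 and abs(m[1]+.345)<.06:
            v,u=np.nonzero(q);print(n,q.sum(),m,np.percentile(p,[3,97],axis=0),u.min(),u.max(),v.min(),v.max(),u.mean(),v.mean())
            # left/right edges in mid rows -> x on front face (y=+.013)
            if n=="side":
                o,dd=ray(n,[[u.min()-.5,np.median(v)],[u.max()+.5,np.median(v)]])
                print(o+dd*((-.3355-o[1])/dd[:,1])[:,None])
E
```

```text
now [ 0.4328 -0.3488  0.1117] shift [ 0.0022  0.0003 -0.0707] turn(4deg units) [-0.0156 -0.1146 -0.0125] target [ 0.435  -0.3485  0.041 ] F [ 0.0614 -0.7499 -0.2251]
side 161 [ 0.4359 -0.3432  0.0344] [[ 0.4189 -0.3625  0.0014]
 [ 0.4519 -0.3341  0.0608]] 372 381 153 170 376.4347826086956 162.27329192546583
[[ 0.4537 -0.3355  0.0404]
 [ 0.418  -0.3355  0.0407]]
```

>>> jog_arm([
  [[0.003,0.0003,-0.015,0,-0.11,0,-0.3],[0,0,-0.02,0,0,0,-0.3],[0,0,-0.02,0,0,0,-0.3],[0,0,-0.0155,0,0,0,-0.3],[0,0,0,0,0,0,-0.3],[0,0,0,0,0,0,0.2],[0,0,0,0,0,0,1],[0,0,0,0,0,0,1],[0,0,0,0,0,0,1]],
], force=40)

```text
t: 16.3
ee_pos: [0.437, -0.3495, 0.0424]
tool_rot: [0.001, 0.017, 1.0, -0.001]
ft_force: [-0.1, 0.3, 3.1]
grip_width: 0.0256
finger_force: 39.9
```

>>> jog_arm([
  [[0,0,0.01,0,0,0,1],[0,0,0.02,0,0,0,1],[0,0,0.02,0,0,0,1],[0,0,0.02,0,0,0,1],[0,0,0,0,0,0,1],[0,0,0,0,0,0,1],[0,0,0,0,0,0,1]],
])

```text
t: 16.88
ee_pos: [0.4351, -0.3482, 0.1103]
tool_rot: [-0.0, 0.017, 1.0, 0.001]
ft_force: [-0.2, 0.1, -1.0]
grip_width: 0.0255
finger_force: 39.4
```

```bash
python3 - <<'E'
from g import *
s=sense();print(s["t"],s["ee_pos"],s["tool_rot"],s["grip_width"])
z=np.load("top0.npz");im=z["im"]
# cradle: yellowish floor + dark walls
im6,d6=read_camera("side");np.savez("side6.npz",im=im6,d=d6)
C=cloud("side",d6)
for q in comps(masks(im6)["blue"]):
    p=C[q];m=np.median(p,0)
    if abs(m[0]-.43)<.06 and abs(m[1]+.345)<.08:
        v,u=np.nonzero(q);print(q.sum(),m,u.min(),u.max(),v.min(),v.max())
        o,dd=ray("side",[[u.min()-.5,v.max()-4],[u.max()+.5,v.max()-4],[u.mean(),v.max()+.5]])
        print(o+dd*((s["ee_pos"][1]+.013-o[1])/dd[:,1])[:,None])
# cradle predictions from jig
R=jig(10.3).as_matrix()
a=cv2.resize(im[222:247,325:355],None,fx=13,fy=13,interpolation=cv2.INTER_CUBIC)
u,v=proj("side",[.52,-.06,.05])[0].astype(int);print(u,v)
z0=np.load("side0.npz")["im"]
b=cv2.resize(z0[v-13:v+12,u-15:u+15],None,fx=13,fy=13,interpolation=cv2.INTER_CUBIC)
save("cr.png",np.hstack([a,b]))
E
```

```text
16.8833 [ 0.4351 -0.3482  0.1103] [-0.0005  0.0169  0.9999  0.0007] 0.025490575516860823
8 [ 0.4509 -0.3455  0.1267] 373 374 137 141
[[ 0.4539 -0.3352  0.1389]
 [ 0.447  -0.3352  0.139 ]
 [ 0.4502 -0.3352  0.1217]]
91 [ 0.4255 -0.3366  0.0884] 373 383 137 154
[[ 0.452  -0.3352  0.0886]
 [ 0.4133 -0.3352  0.0889]
 [ 0.429  -0.3352  0.071 ]]
353 201
```

View pics/cr.png

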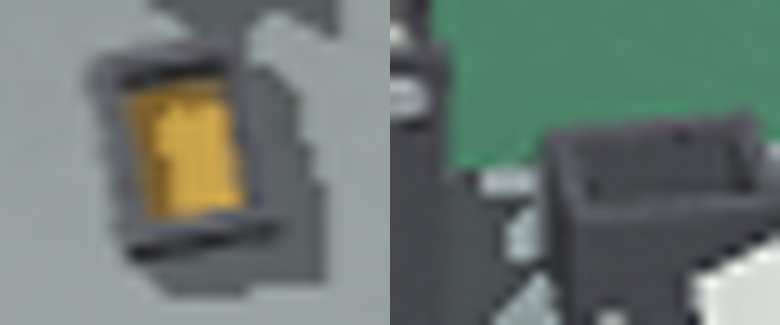

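Top crop: cradle rim corners ≈ (90,62),(237,42),(275,222),(125,240); side crop rim corners ≈ (545,130),(752,112),(570,212),(775,195).

```bash
python3 - <<'E'
from g import *
t=np.array([(90,62),(237,42),(275,222),(125,240)])/13+[324.5,221.5]
s=np.array([(155,130),(362,112),(180,212),(385,195)])/13+[337.5,187.5]
for n,p in(("top",t),("side",s)):
    P=onplane(n,p,.05);print(n,P[:,:2].tolist(),P.mean(0))
J=jig(10.3).as_matrix();print("jig-frame slot-from-jig", J.T@(np.array([.4924,.105,.075])-[.5004+.0035,.0307+.001,0]))
for n in("top","side"):
    z=np.load(n+"0.npz");C=cloud(n,z["d"]);im=z["im"].astype(int)
    c0=np.array([.517,-.063,.05]);p=(C-c0)@J
    m=(abs(p[...,0])<.035)&(abs(p[...,1])<.032)&(abs(p[...,2])<.004)
    q=p[m];print(n,m.sum(),"rim extents jig mm",1000*np.percentile(q,[2,98],axis=0), "mid",c0+J@(np.r_[np.percentile(q,[2,98],axis=0).mean(0)]))
E
```

```text
top [[0.5199213388400726, -0.038906627099463166], [0.5256070584755612, -0.07739148989381596], [0.4784348849030422, -0.08750325104831433], [0.4733133983531437, -0.048454556044500774]] [ 0.4993 -0.0631  0.05  ]
side [[0.5316900750249669, -0.0823733637330264], [0.4819681074414849, -0.09157323811348084], [0.5256372293697044, -0.04686809601592001], [0.4774490376596465, -0.055302848369158886]] [ 0.5042 -0.069   0.05  ]
jig-frame slot-from-jig [0.0018 0.0742 0.075 ]
top 55 rim extents jig mm [[-33.97   -17.0645  -3.4463]
 [  8.4432  23.8947   3.6326]] mid [ 0.5038 -0.0619  0.0501]
side 82 rim extents jig mm [[-34.4165 -24.2247  -3.8779]
 [ 11.7746  22.0075   2.4565]] mid [ 0.5061 -0.0661  0.0493]
```

```bash
python3 - <<'E'
from g import *
a=np.radians(100.3);y=np.array([np.cos(a),np.sin(a),0]);z=np.array([0,0,-1.])
to([.504,-.0655,.125],np.c_[np.cross(y,z),y,z])
E
```

```text
now [ 0.4347 -0.3478  0.1096] shift [0.0693 0.2823 0.0154] turn(4deg units) [-0.0307 -0.0325  3.0588] target [ 0.504  -0.0655  0.125 ] F [-0.2774  0.1016  0.0439]
```

>>> jog_arm([
  [[0.0043,0.0177,0.007,0,0,0.191,1],[0.0043,0.0177,0.007,0,0,0.191,1],[0.0043,0.0177,0.007,0,0,0.191,1],[0.0043,0.0177,0.007,0,0,0.191,1],[0.0043,0.0177,0.007,0,0,0.191,1],[0.0043,0.0177,0.007,0,0,0.191,1],[0.0043,0.0177,0,0,0,0.191,1],[0.0043,0.0177,0,0,0,0.191,1],[0.0043,0.0177,0,0,0,0.191,1],[0.0043,0.0177,0,0,0,0.191,1],[0.0043,0.0177,0,0,0,0.191,1],[0.0043,0.0177,0,0,0,0.191,1],[0.0043,0.0177,-0.007,0,0,0.191,1],[0.0043,0.0177,-0.007,0,0,0.191,1],[0.0043,0.0177,-0.007,0,0,0.191,1],[0.0043,0.0177,-0.007,0,0,0.191,1],[0,0,0,0,0,0,1],[0,0,0,0,0,0,1],[0,0,0,0,0,0,1]],
])

```text
t: 18.52
ee_pos: [0.5037, -0.0655, 0.1238]
tool_rot: [-0.001, -0.09, 0.996, 0.001]
ft_force: [0.2, -0.5, 0.4]
grip_width: 0.0255
finger_force: 39.5
```

```bash
python3 - <<'E'
from g import *
a=np.radians(100.3);y=np.array([np.cos(a),np.sin(a),0]);z=np.array([0,0,-1.])
to([.504,-.0655,.066],np.c_[np.cross(y,z),y,z])
im,d=read_camera("side");np.savez("side7.npz",im=im,d=d)
u,v=proj("side",[.504,-.0655,.075])[0].astype(int);print(u,v)
save("s7.png",cv2.resize(im[v-32:v+25,u-38:u+38],None,fx=10,fy=10,interpolation=cv2.INTER_CUBIC))
c=sense()["ee_pos"]-[0,0,.012];J=jig(10.3).as_matrix()
print("pred bottom corners +y side",proj("side",[c+J@[x,.013,-.030] for x in(-.018,.018)]),"rim",proj("side",[np.array([.504,-.0655,.05])+J@[x,yy,0] for yy in(.02075,-.02075) for x in(-.02575,.02575)]))
E
```

```text
now [ 0.5037 -0.0655  0.1238] shift [ 0.0003 -0.     -0.0578] turn(4deg units) [-0.0117 -0.0352  0.0044] target [ 0.504  -0.0655  0.066 ] F [ 0.1739 -0.4838  0.3644]
358 193
pred bottom corners +y side [[365.2765 193.409 ]
 [353.5549 194.4004]] rim [[367.9866 203.5218]
 [351.3464 204.9673]
 [365.2238 196.2947]
 [348.9859 197.6784]]
```

View pics/s7.png

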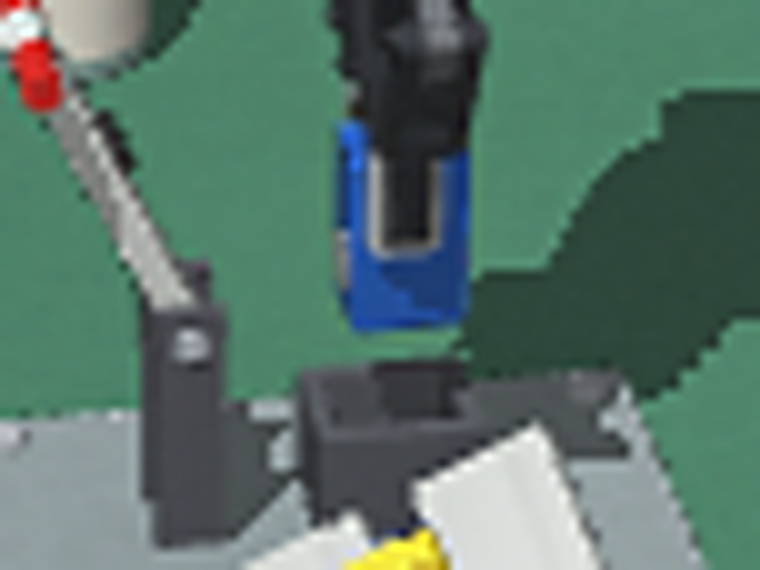

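Side crop: cartridge front face spans cols ~352–470, rim's near edge starts at col 318; predictions put the face centre ~7 px further left, so the cartridge sits ~2 mm robot-ward in the grip. Quantify.

```bash
python3 - <<'E'
from g import *
im=np.load("side7.npz")["im"].astype(int)
J=jig(10.3).as_matrix();c=sense()["ee_pos"]-[0,0,.012]
for h in(-.012,-.018,-.023):
    a,b=proj("side",[c+J@[x,.013,h] for x in(.018,-.018)])
    v=int(round((a[1]+b[1])/2));w=im[v,345:375,2]-im[v,345:375,0];print(v,"pred",a[0],b[0],w.tolist())
im0=np.load("side0.npz")["im"].astype(int)
for h,y in((-.002,.02075),(-.008,.02075)):
    a,b=proj("side",[np.array([.504,-.0655,.05])+J@[x,y,h] for x in(.02575,-.02575)])
    v=int(round(a[1]));print(v,"rim pred",a[0],b[0],im0[v,344:374].sum(1).tolist())
E
```

```text
189 pred 353.6519043059871 365.4563879336916 [29, 29, 28, 29, 30, 28, 28, 29, 36, 18, 110, 121, 119, 120, 88, 83, 86, 86, 87, 87, 89, 79, 19, 12, 13, 14, 15, 14, 13, 16]
191 pred 353.61942945356003 365.39615457295656 [28, 28, 28, 29, 28, 29, 29, 29, 25, 64, 121, 122, 118, 120, 118, 120, 99, 85, 86, 86, 88, 77, 20, 13, 14, 13, 13, 13, 13, 15]
192 pred 353.5924841753875 365.3461767331009 [30, 29, 28, 28, 29, 29, 30, 27, 24, 44, 119, 122, 119, 119, 122, 121, 124, 127, 126, 101, 108, 58, 17, 13, 13, 13, 14, 16, 16, 14]
206 rim pred 351.33747990220405 367.9648766579719 [235, 239, 226, 464, 480, 337, 175, 161, 217, 218, 216, 215, 219, 220, 217, 217, 214, 215, 218, 213, 209, 194, 175, 414, 669, 664, 634, 629, 649, 647]
207 rim pred 351.3108776093605 367.8997742286344 [244, 237, 230, 471, 488, 322, 170, 162, 217, 219, 220, 215, 216, 216, 221, 216, 218, 214, 204, 193, 175, 409, 667, 673, 660, 656, 637, 627, 640, 650]
```

>>> jog_arm([
  [[0.0025,0.0004,-0.008,0,-0.03,0,1],[0,0,-0.01,0,0,0,1],[0,0,-0.006,0,0,0,1],[0,0,-0.003,0,0,0,1],[0,0,-0.003,0,0,0,1],[0,0,-0.003,0,0,0,1],[0,0,-0.002,0,0,0,1],[0,0,0,0,0,0,1],[0,0,0,0,0,0,1]],
])

```text
t: 19.32
ee_pos: [0.5069, -0.0649, 0.0895]
tool_rot: [0.001, -0.09, 0.996, 0.0]
ft_force: [-0.2, -0.8, -0.3]
grip_width: 0.0253
finger_force: 39.5
```

>>> jog_arm([
  [[0,0,-0.002,0,0,0,1],[0,0,-0.002,0,0,0,1],[0,0,-0.002,0,0,0,1],[0,0,-0.002,0,0,0,1],[0,0,0,0,0,0,1],[0,0,0,0,0,0,1]],
])

```text
t: 19.82
ee_pos: [0.5067, -0.0648, 0.0813]
tool_rot: [0.001, -0.09, 0.996, 0.0]
ft_force: [-0.2, 0.3, 0.8]
grip_width: 0.0252
finger_force: 39.5
```

>>> jog_arm([
  [[0,0,-0.003,0,0,0,1],[0,0,-0.003,0,0,0,1],[0,0,-0.003,0,0,0,1],[0,0,-0.002,0,0,0,1],[0,0,-0.002,0,0,0,1],[0,0,-0.001,0,0,0,1],[0,0,0,0,0,0,1],[0,0,0,0,0,0,1]],
])

```text
t: 20.48
ee_pos: [0.5068, -0.0649, 0.0674]
tool_rot: [0.001, -0.09, 0.996, 0.0]
ft_force: [0.7, -0.2, -0.5]
grip_width: 0.0253
finger_force: 39.5
```

```bash
python3 - <<'E'
from g import *
s=sense();print(s["ee_pos"],s["ft_force"],s["moment"],s["t"])
E
```

```text
[ 0.5068 -0.0649  0.0674] [ 0.7296 -0.1581 -0.4693] [ 0.0311 -0.0051 -0.0453] 20.4833
```

>>> jog_arm([
  [[0,0,-0.001,0,0,0,1],[0,0,-0.001,0,0,0,1],[0,0,0,0,0,0,1],[0,0,0,0,0,0,1]],
])

```text
t: 20.82
ee_pos: [0.5071, -0.0649, 0.0657]
tool_rot: [0.001, -0.09, 0.996, 0.0]
ft_force: [0.4, -0.1, 0.9]
grip_width: 0.0252
finger_force: 39.6
```

>>> jog_arm([
  [[0,0,0,0,0,0,0],[0,0,0,0,0,0,-0.2],[0,0,0,0,0,0,-0.2],[0,0,0,0,0,0,-0.2],[0,0,0.01,0,0,0,-0.2],[0,0,0.02,0,0,0,-0.2],[0,0,0.03,0,0,0,-0.2],[0,0,0.03,0,0,0,-0.2],[0,0,0.03,0,0,0,0.5],[0,0,0.03,0,0,0,1],[0,0,0.03,0,0,0,1],[0,0,0.02,0,0,0,1]],
])

```text
t: 21.82
ee_pos: [0.5078, -0.0651, 0.2697]
tool_rot: [0.003, -0.09, 0.996, -0.0]
ft_force: [0.6, 0.9, -0.0]
grip_width: 0.0029
finger_force: 0.0
```

```bash
python3 - <<'E'
from g import *
J=jig(10.3).as_matrix()
s=sense();print(s["ee_pos"],s["grip_width"],s["t"])
im,d=read_camera("side");C=cloud("side",d);np.savez("side8.npz",im=im,d=d)
cr=np.array([.5055,-.0655,0.])
for k in("blue","red"):
  for q in comps(masks(im)[k]):
    m=np.median(C[q],0)
    if abs(m[0]-.55)<.12 and abs(m[1]+.05)<.08: print(k,q.sum(),m,"jig rel cradle",J.T@(m-cr),np.percentile((C[q]-cr)@J,[3,97],axis=0).tolist())
E
```

```text
[ 0.5078 -0.0651  0.2697] 0.002858468772506365 21.8167
blue 154 [ 0.5056 -0.0543  0.0721] jig rel cradle [0.0021 0.011  0.0721] [[-0.01655810286962849, -0.012819498643985568, 0.05008392077349278], [0.01789863819879923, 0.015816879179906772, 0.08593051490813486]]
red 8 [ 0.6166 -0.0683  0.1901] jig rel cradle [ 0.1088 -0.0226  0.1901] [[0.10578924730484801, -0.02813441128071844, 0.18722272128696932], [0.11198070373083398, -0.013263291512954549, 0.19125666420617643]]
red 23 [ 0.6075 -0.0166  0.1888] jig rel cradle [0.1091 0.0299 0.1888] [[0.10385273646657656, 0.011743453664010247, 0.18249073685226114], [0.1124058665045624, 0.03476069689313614, 0.19252880898217864]]
```

Cartridge stands in the cradle (top ≈ 85 mm as expected). Handle lies 107 mm beyond the cradle, 187 mm high (angle ≈ 1.96). Go over and behind it.

>>> jog_arm([
  [[0.0177,0.0032,-0.002,0,0,0,1],[0.0177,0.0032,-0.002,0,0,0,1],[0.0177,0.0032,-0.002,0,0,0,1],[0.0177,0.0032,-0.002,0,0,0,1],[0.0177,0.0032,-0.002,0,0,0,1],[0.0177,0.0032,-0.002,0,0,0,1],[0.0177,0.0032,-0.002,0,0,0,1],[0.0177,0.0032,-0.002,0,0,0,1],[0,0,-0.02,0,0,0,1],[0,0,-0.02,0,0,0,1],[0,0,-0.02,0,0,0,1],[0,0,-0.005,0,0,0,1],[0,0,0,0,0,0,1],[0,0,0,0,0,0,1],[0,0,0,0,0,0,1]],
])

```text
t: 23.12
ee_pos: [0.6494, -0.0395, 0.1863]
tool_rot: [0.002, -0.09, 0.996, 0.0]
ft_force: [0.0, 0.7, -0.2]
grip_width: -0.0002
finger_force: 0.0
```

```bash
cat > k.py <<'E'
from g import *
J=jig(10.3).as_matrix();s=sense();cr=np.array([.5055,-.0655,0.])
print("tcp rel",1000*J.T@(s["ee_pos"]-cr),"F",J.T@s["ft_force"],s["t"])
im,d=read_camera("side");C=cloud("side",d)
for q in comps(masks(im)["red"],4):
    m=np.median(C[q],0);r=1000*J.T@(m-cr)
    if abs(r[1])<60 and -80<r[0]<140: 
        print("red",q.sum(),r,"angle",np.arctan2(r[2]-86,65-r[0]))
for k in("blue","yellow"):
  for q in comps(masks(im)[k]):
    m=np.median(C[q],0)
    if .42<m[0]<.6 and abs(m[1])<.15: print(k,q.sum(),m,np.percentile(C[q][:,2],98))
E
python3 k.py
```

```text
tcp rel [146.2123  -0.1026 186.3037] F [ 0.1364  0.6709 -0.1504] 23.1167
red 19 [107.2147  29.3731 188.2455] angle 1.962352531675241
blue 158 [ 0.5056 -0.0548  0.0729] 0.0872494472792841
yellow 116 [0.5004 0.1104 0.0999] 0.11628718125187716
```

>>> jog_arm([
  [[-0.0079,-0.0014,0.0008,0,0,0,1],[-0.0079,-0.0014,0.0008,0,0,0,1],[-0.0079,-0.0014,0.0008,0,0,0,1],[-0.0079,-0.0014,0.0008,0,0,0,1],[-0.0079,-0.0014,0.0008,0,0,0,1],[-0.0079,-0.0014,0.0008,0,0,0,1],[-0.0079,-0.0014,0.0008,0,0,0,1],[-0.0079,-0.0014,0.0008,0,0,0,1]],
])

```text
t: 23.83
ee_pos: [0.5842, -0.0508, 0.191]
tool_rot: [0.001, -0.09, 0.996, 0.0]
ft_force: [3.5, -0.3, 2.6]
grip_width: -0.0
finger_force: 1.5
```

>>> jog_arm([
  [[-0.0079,-0.0014,-0.001,0,0,0,1],[-0.0079,-0.0014,-0.001,0,0,0,1],[-0.0079,-0.0014,-0.001,0,0,0,1],[-0.0079,-0.0014,-0.0015,0,0,0,1],[-0.0079,-0.0014,-0.0015,0,0,0,1],[-0.0072,-0.0013,-0.0035,0,0,0,1],[-0.0072,-0.0013,-0.0035,0,0,0,1],[-0.0072,-0.0013,-0.0035,0,0,0,1],[0,0,0,0,0,0,1]],
])

```text
t: 24.58
ee_pos: [0.5212, -0.0613, 0.1729]
tool_rot: [-0.001, -0.089, 0.996, 0.001]
ft_force: [-0.6, 0.4, 0.0]
grip_width: -0.0003
finger_force: 0.0
```

```bash
python3 k.py
```

```text
tcp rel [ 16.2334   1.3055 172.8613] F [-0.5296  0.4912  0.0429] 24.5833
red 10 [ -6.6032  29.9371 170.4618] angle 0.8676051370804093
blue 151 [ 0.5054 -0.054   0.0731] 0.08709584018934924
yellow 115 [0.5003 0.1106 0.0999] 0.11631723039524171
```

>>> jog_arm([
  [[0.002,0,0.013,0,0,0,1],[0,0,0.015,0,0,0,1],[-0.012,-0.0025,0,0,0,0,1],[-0.012,-0.0025,0,0,0,0,1],[0,0,-0.007,0,0,0,1],[0,0,-0.007,0,0,0,1],[-0.0039,-0.0007,-0.0047,0,0,0,1],[-0.0039,-0.0007,-0.0047,0,0,0,1],[-0.0039,-0.0007,-0.0047,0,0,0,1],[-0.0033,-0.0006,-0.005,0,0,0,1],[-0.0033,-0.0006,-0.005,0,0,0,1],[-0.0033,-0.0006,-0.005,0,0,0,1],[-0.0026,-0.0005,-0.0057,0,0,0,1],[-0.0026,-0.0005,-0.0057,0,0,0,1],[-0.0026,-0.0005,-0.0057,0,0,0,1],[0,0,0,0,0,0,1]],
])

```text
t: 25.97
ee_pos: [0.4714, -0.0715, 0.1403]
tool_rot: [-0.0, -0.09, 0.996, 0.001]
ft_force: [0.3, 0.2, -0.0]
grip_width: -0.0001
finger_force: 0.0
```

```bash
python3 k.py
```

```text
tcp rel [-34.5743   0.2254 140.327 ] F [ 0.3388  0.1393 -0.0295] 25.9667
red 21 [-38.3355  26.2257 125.3214] angle 0.3636030874372789
blue 145 [ 0.503  -0.0543  0.0715] 0.08667456473229664
yellow 115 [0.5003 0.1103 0.1003] 0.11604656308015898
```

Works: 0.36 rad left. Press the rest down.

>>> jog_arm([
  [[-0.0017,-0.0003,-0.006,0,0,0,1],[-0.0017,-0.0003,-0.006,0,0,0,1],[-0.0017,-0.0003,-0.006,0,0,0,1],[-0.0007,-0.0001,-0.005,0,0,0,1],[-0.0007,-0.0001,-0.005,0,0,0,1],[-0.0007,-0.0001,-0.004,0,0,0,1],[0,0,-0.003,0,0,0,1],[0,0,0,0,0,0,1],[0,0,0,0,0,0,1]],
])

```text
t: 26.77
ee_pos: [0.465, -0.0725, 0.1067]
tool_rot: [0.0, -0.09, 0.996, 0.001]
ft_force: [-0.0, 0.7, 0.5]
grip_width: 0.0002
finger_force: 0.0
```

```bash
python3 k.py
```

```text
tcp rel [-41.0909   0.4001 106.6659] F [0.1146 0.6444 0.4609] 26.7667
red 20 [-42.764   28.7749  94.2487] angle 0.07639481769571635
blue 114 [ 0.5056 -0.0539  0.066 ] 0.07985988631509058
yellow 115 [0.5004 0.1104 0.1007] 0.11667160612429976
```

>>> jog_arm([
  [[0,0,-0.002,0,0,0,1],[0,0,-0.002,0,0,0,1],[0,0,0,0,0,0,1]],
])

```text
t: 27.07
ee_pos: [0.4651, -0.0726, 0.103]
tool_rot: [0.0, -0.09, 0.996, 0.001]
ft_force: [-1.2, 1.0, 2.0]
grip_width: -0.0001
finger_force: 1.1
```

>>> jog_arm([
  [[0,0,-0.001,0,0,0,1],[0,0,-0.001,0,0,0,1],[0,0,0,0,0,0,1]],
])

```text
t: 27.32
ee_pos: [0.4652, -0.0727, 0.1029]
tool_rot: [0.0, -0.09, 0.996, 0.001]
ft_force: [-6.3, 1.9, 16.1]
grip_width: -0.0004
finger_force: 8.0
```

```bash
python3 k.py
```

```text
tcp rel [-40.9374   0.1467 102.8552] F [-5.8486  2.9786 16.0811] 27.3167
red 20 [-43.007   27.8575  89.9676] angle 0.03671797394852261
blue 108 [ 0.5057 -0.0543  0.0656] 0.07798764342458478
yellow 116 [0.5004 0.1106 0.1003] 0.11714733204698097
```

The clamp is at its stop (16 N, height exactly as predicted). Retreat and check.

>>> jog_arm([
  [[0,0,0.005,0,0,0,1],[0,0,0.015,0,0,0,1],[-0.005,0,0.03,0,0,0,1],[-0.005,0,0.03,0,0,0,1],[-0.005,0,0.03,0,0,0,1],[-0.005,0,0.03,0,0,0,1],[0,0,0,0,0,0,1],[0,0,0,0,0,0,1],[0,0,0,0,0,0,1]],
])

```text
t: 28.12
ee_pos: [0.4454, -0.0729, 0.2407]
tool_rot: [0.001, -0.09, 0.996, 0.0]
ft_force: [-0.2, -0.5, -0.1]
grip_width: 0.0003
finger_force: 0.0
```

```bash
python3 k.py && python3 - <<'E'
from h import *
im,d=read_camera("side");save("end.png",cv2.resize(im[140:270,300:430],None,fx=4.5,fy=4.5,interpolation=cv2.INTER_CUBIC))
E
```

```text
tcp rel [-60.4698   3.4647 240.6574] F [-0.2545 -0.4386 -0.1413] 28.1167
red 11 [-43.703  -20.2922  91.7459] angle 0.052809359010765944
red 20 [-42.6486  30.6243  91.8588] angle 0.054371353925878
blue 109 [ 0.5055 -0.0545  0.0657] 0.07857346067720583
yellow 115 [0.5003 0.1111 0.1   ] 0.11640546989566493
```

View pics/end.png

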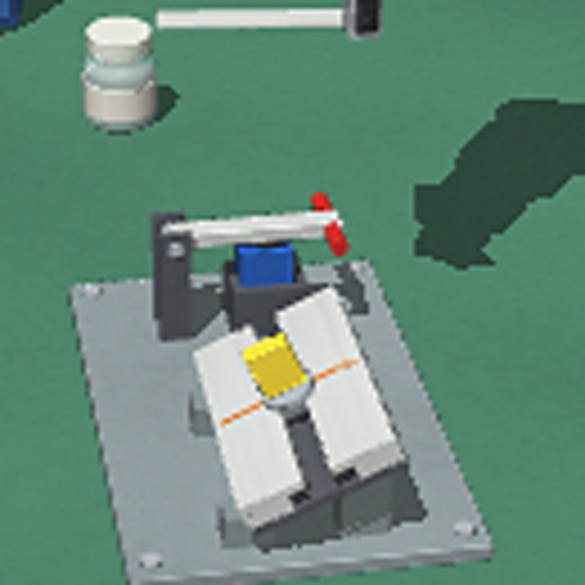

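The final view shows the nut's wing across the slot at the orange line, the cartridge down in the cradle, and the clamp arm level at (250,228) with its bar at (328,225).

```bash
python3 -c "
from station import ticket;print(ticket.job_done())"
```

```text
the job is handed in; nothing more can be done
None
```

I handed the job in at about 28 s: the stop nut is locked across the slot at the orange line, the blue cartridge is in the cradle with the clamp fully down on it, and I left the other items alone.

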